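Tip the roller carton into the booking-in bay

ROBOT

A 6-joint arm with a two-finger parallel gripper is mounted at the origin on the work surface. World frame = base frame: x ahead of the robot, y to its left, z up, the work surface at z = 0. Lengths are in mm, angles in degrees, forces in N, time in s.
With the tool pointing down it reaches from about 300 to 850 mm from the base axis. Payload 4.2 kg.
Tool frame: the origin (TCP) lies on the centre line of the jaws, within the pads' length; the fingertips stand 14 mm ahead of it and the grasp point (between the pads) lies 5 mm behind it (env.finger_overhang is the z of the fingertips in the tool frame, in mm); z points along the fingers, y is the line along which they close (so a half turn about z gives the same grasp; the last joint's range is limited). The gripper opens to 91 mm and grips with 3 to 60 N. Pads are 32 mm wide; open, the fingers measure 118 mm over their backs; the gripper's body (76 mm by 178 mm) begins 60 mm behind the grasp point.
Start: joints at [74.714, 18.312, 89.639, -0, 72.044, -1.146], TCP at [140.475, 557.592, 227.976] pointing down, gripper open.
Joint ranges: [-177.97, 177.97], [-48.28, 115.42], [12.27, 149.76], [-77.06, 257.06], [2.81, 150.46], [-146.56, 146.56]. Speed limits (degrees/s): [147.25, 147.25, 180, 180, 180, 180].

INTERFACE

Orientations are given as [roll, pitch, yaw] about the fixed x, y, z axes, in that order (R = Rz(yaw) Ry(pitch) Rx(roll)).
In Python, from workcell import sensors, viewer, env gives the robot as it stands. The module is installed in compiled form; this text tells all that it offers.
- The arm moves only by the tool step_arm, never from a script. Its argument "plan" is one flat list of numbers, 6 for each row, row after row: the shift along the tool's x, y, z in cm, then the turn, a rotation vector about the tool's x, y, z in rad. In form: [x, y, z, wx, wy, wz, x, y, z, wx, wy, wz, ...]. A call has 1 to 5 rows; each row shifts and turns the commanded pose from where the row before left it, along the tool's axes as they then stand; what a row does not reach is not made up. A row lasts 1/12 s, in which the tool goes at most 41.7 mm and 7.16 degrees, less where a joint would pass 70% of its speed; a pose out of reach is approached as far as the arm can. A call is refused whole if a number of a shift passes 4.17 or a number of a turn 0.125, either way. A call with a gripper value outside its range is refused whole. "hand" is the finger opening in cm, from 0 to 9.12, set as the call begins (left out, the last holds). The fingers move at their own pace and stop on an object; "newtons" is the grip in N (left out, the last holds). Time passes only in rows, so rows that do not move let the fingers close. It gives the time, the measured TCP pose, the force, the opening and the grip force at its end, in the units of the state.
- sensors.state(): the state, without advancing time (a new reading comes with each control period).
- viewer.grab_frame(name): name is "scene" or "top" or "wrist"; returns a dict with "img" (400x640x3 uint8, red, green, blue), "fx", "fy", "cx", "cy" (pixels), "k1" (the pictures are not rectified: a ray, as slopes to the right and down, at radius r is drawn at 1 + k1 r^2 times it, then the intrinsics apply), "position" and "attitude" of the camera in the world. Camera axes: x right, y down, z forward; pixel columns grow to the right and rows downward; lengths in mm; the calibration is good to about 2 mm. A picture is of the moment at which its call begins. There is no depth.
- env.job_done(): hands the job in; it is judged then, once.
Trained networks look in a picture, given as the dict that the camera call returned (one of the last four; its "shot" number tells which), for a name from the list of things; names that differ only in an ending like _2 or _b are one class to them, and where a whole thing is asked for, a point or a joint stands for the part that bears it (a point fixed in the world has none). Each returns a list of dicts, best first, with "score" (0 to 1); they miss things now and then, are a little off and sometimes report something else, mostly with a low value. They report only what shows in the picture. A call takes as long as a camera call.
- viewer.boxes_of(name, picture): "location" ([column, row] in pixels, amid what is visible of it).
- viewer.pinpoint(name, picture): "location" ([column, row] in pixels: a listed point, or the origin of a listed thing).
The state is a dict: "time_s": time; "qpos": joint angles; "qvel": joint speeds; "effort": joint torques, N m; "ee_pos": TCP position; "ee_rot": TCP orientation; "force": force on the tool from outside, world axes, zero at the start; "torque": the same for the moment, N m; "gripper_width": finger opening in mm; "gripper_force": force on a finger pad.
Only numpy, scipy, OpenCV 4.12 (cv2) and the standard library are available. Lean on these libraries where they do the work, as an engineer would, in place of code of your own. Each camera call takes 0.05 s, during which the arm holds its last target. There are 200 camera calls.

TASK

Lay the tall roller carton down in the taped bay: push it near its foot so that it slides, still upright and square with the bay, until the bottom edge of its plain side is over the near strip of tape, then push it high up on its label side so that it topples into the bay. It must come down flat in one fall, label up, with no corner out past the tape; don't shove it into place afterwards. Only push it, never lift it, and leave the other stock where it stands.

Things in the scene. Friction and masses are not known exactly. Their poses are not given: they have to be found in the camera images.
- roller_carton: The roller carton: tall closed cardboard carton standing on end, 80 mm thick (its x), 120 mm wide (y), 240 mm tall (z), 0.3 to 0.55 kg, mass in its middle. Origin: centre of its underside. White bar-code label on the broad side facing its -x; the plain broad side (+x) faces the bay. Level pushes on the label side slide it upright below about 45 mm above the bench and tip it above about 95 mm.
- bay: The taped bay: a rectangle of blue painter's tape flat on the bench, 320 mm (its x) by 200 mm (y) over the outside of the tape; tape 20 mm wide, no height. Origin: centre of the rectangle. +x is the way the carton has to slide and fall; the carton stands short of the near strip (outer edge at x = -160 mm), turned at most 15 degrees from the bay. At its best place its foot edge is at x = -120 mm.
- foot_left (a point): Corner of the carton: bottom of its plain (+x) side, at the carton's +y end (carton x, y, z = 40, 60, 0 mm). The carton topples over the foot edge between foot_left and foot_right, and falls by itself once it leans more than 18 degrees; its foot then slips little, so it comes to lie from there to 240 mm further on.
- foot_right (a point): Corner of the carton: bottom of its plain (+x) side, at the carton's -y end (40, -60, 0 mm). For the low push lean the tool, fingertips forward: a gripper body straight above low fingertips would meet the upper part of the carton.
- top_left (a point): Corner of the carton: top of its plain (+x) broad side, at the carton's +y end (40, 60, 240 mm).
- top_right (a point): Corner of the carton: top of its plain (+x) broad side, at the carton's -y end (40, -60, 240 mm).
- short_carton: Bystander: a short closed carton with a small label, 100 x 100 mm and 130 mm tall. Origin: centre of its underside. Leave it.
- spray_can: Bystander: a white spray can standing upright, 65 mm in diameter, 192 mm tall with its grey cap. Origin: centre of its underside. Leave it.
- sample_tin: Bystander: a small round sample tin of paint with a paper wrap, 70 mm in diameter, 75 mm tall. Origin: centre of its underside. Leave it.
- tape_roll: Bystander: a roll of masking tape lying flat, 104 mm outside, 76 mm inside diameter, 48 mm high. Origin: centre of its underside. Leave it.

How it is judged:
By the outcome, as a careful person would: the job done as asked, in the order asked, and still so for the second after the job is handed in, with the robot touching nothing.
It also fails if it takes over 42 s, if anything falls off the work surface, if the arm or the gripper's body presses on something with over 40 N, if the wrist force passes 120 N, or if a joint passes its speed limit or range.

## Working session

There is one attempt and no reset: what is moved stays moved. The work goes in short steps, Python scripts to look and compute and a tool call to move; the robot and the scene stay as the last step left them, time stands still between calls to the robot, and variables do not carry over. Pictures are saved under pics/ and viewed, at most 10 in all, crops included, and the job is handed in when it is done.

Besides the shell and the picture viewer there is one more tool, called by a JSON object that holds its "api" and its "payload", one argument or row to a line. step_arm: Moves the arm, as the interface text tells. Its arguments: {"type":"object","properties":{"plan":{"type":"array","items":{"type":"number"}},"hand":{"type":"number"},"newtons":{"type":"number"}},"required":["plan"]}

```bash
mkdir -p pics
cat > h.py <<'E'
import numpy as np, cv2
from scipy.spatial.transform import Rotation as R
from workcell import sensors, viewer, env
def att(p):
    a=np.array(p["attitude"],float)
    if a.shape==(3,3): return a
    return R.from_euler('xyz',a,degrees=True).as_matrix() if a.size==3 else R.from_quat(a).as_matrix()
def ray(p,uv):
    d=np.array([(uv[0]-p["cx"])/p["fx"],(uv[1]-p["cy"])/p["fy"]]); s=d.copy()
    for _ in range(20): s=d/(1+p["k1"]*(s@s))
    return np.array(p["position"],float),att(p)@np.array([s[0],s[1],1.])
def atz(p,uv,z=0.):
    o,d=ray(p,uv); return o+d*(z-o[2])/d[2]
def proj(p,X):
    c=att(p).T@(np.array(X,float)-np.array(p["position"])); s=c[:2]/c[2]; s=s*(1+p["k1"]*(s@s))
    return np.array([p["fx"]*s[0]+p["cx"],p["fy"]*s[1]+p["cy"]])
Z=dict(roller_carton=0,bay=0,foot_left=0,foot_right=0,top_left=240,top_right=240,short_carton=0,spray_can=0,sample_tin=0,tape_roll=0)
def save(p,n): cv2.imwrite('pics/'+n+'.png',p["img"][:,:,::-1])
E
python3 - <<'E'
from h import *
for c in("scene","top"):
    p=viewer.grab_frame(c); save(p,c+'0'); print(c,p["position"],p["attitude"],p["fx"],p["k1"])
    for n,z in Z.items():
        for d in viewer.pinpoint(n,p)[:2]: print(n,round(d["score"],2),np.round(d["location"],1),np.round(atz(p,d["location"],z),1))
s=sensors.state(); print(s["time_s"],s["ee_pos"],s["ee_rot"],env.finger_overhang)
E
```

```text
scene [1289.37019372 -224.87621165  940.09089156] [-1.36485322e+02 -1.18285105e-01  7.44436177e+01] 413.89166058499205 -0.07089505071787892
roller_carton 0.75 [380.4 197.7] [495.7 186.2   0. ]
roller_carton 0.5 [382.6 150.5] [287.2 275.1   0. ]
foot_left 0.79 [375.  210.5] [540.9 151.4   0. ]
foot_left 0.69 [384.5 150.5] [289.  281.5   0. ]
foot_right 0.7 [366.4 185.1] [432.2 162.9   0. ]
top_left 0.6 [381.3 151. ] [544.  143.5 240. ]
top_left 0.56 [215.6 243.8] [ 730.3 -299.9  240. ]
top_right 0.69 [369.3 123. ] [423.  154.8 240. ]
short_carton 0.69 [219.5 243.8] [ 541.5 -314.9    0. ]
spray_can 0.55 [347. 268.] [713.2   6.9   0. ]
tape_roll 0.71 [412.9 249. ] [703.4 203.5   0. ]
tape_roll 0.23 [216.5 240.5] [ 527.6 -321.9    0. ]
top [ 411.5549021   -58.66655918 1197.84573062] [-170.83632697    1.65209231  -90.24097614] 478.065273882199 -0.11307498447253905
roller_carton 0.7 [230.9 253.9] [497.2 193.4   0. ]
top_left 0.74 [226.2 217.3] [554.9 154.3 240. ]
top_right 0.86 [222.7 279.6] [428.4 158.6 240. ]
short_carton 0.93 [434.9 230.3] [ 553.2 -322.1    0. ]
spray_can 0.58 [301.4 171.7] [708.1  15.    0. ]
sample_tin 0.59 [366.1 163.9] [ 727.  -151.9    0. ]
tape_roll 0.65 [227.8 172.7] [708.  206.7   0. ]
1.1 [140.46538752 557.600899   227.97318189] [1.79993775e+02 9.36958670e-04 1.65860505e+02] 14.0
```

View pics/scene0.png

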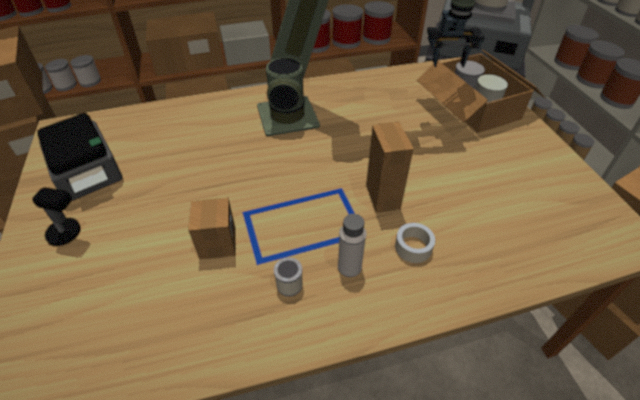

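View pics/top0.png

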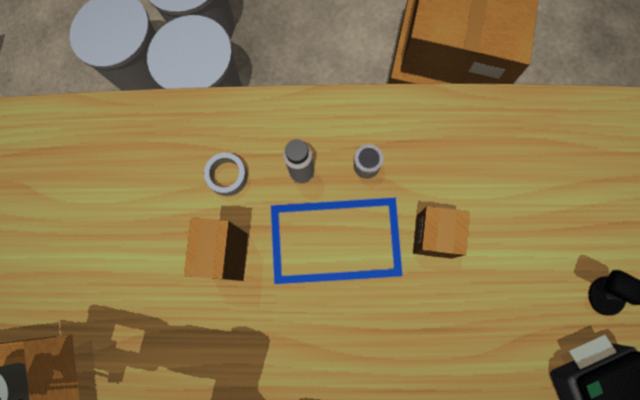

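The top view shows the bay's outer corners near (271,207), (396,198), (402,276) and (275,284). The carton top is near (190–226, 217–280) with its dark plain side facing the bay. The spray can is at (300,160), clear of the bay.

```bash
cat >> h.py <<'E'
from scipy.optimize import minimize, least_squares
def bay(p):
    h=cv2.cvtColor(p["img"],cv2.COLOR_RGB2HSV)
    m=((h[...,0]>100)&(h[...,0]<130)&(h[...,1]>130)&(h[...,2]>60)).astype(np.uint8)
    n,l,st,_=cv2.connectedComponentsWithStats(m); k=1+np.argmax(st[1:,4]); v,u=np.nonzero(l==k)
    P=np.array([atz(p,q)[:2] for q in zip(u,v)],np.float32)
    return P,cv2.minAreaRect(P)
BAY=None
E
python3 - <<'E'
from h import *
p=viewer.grab_frame("top"); P,r=bay(p); print(len(P),r)
# fit model: bay centre, yaw, from distance to centreline rect 300x180
def res(q):
    c,s=np.cos(q[2]),np.sin(q[2]); L=(P-q[:2])@np.array([[c,-s],[s,c]])
    a=np.abs(L)-np.array([150,90]); return np.where((a>0).any(1),np.maximum(a,0).max(1),a.max(1))
f=least_squares(res,[r[0][0],r[0][1],np.radians(-88)],loss='soft_l1',f_scale=5)
print(f.x[:2],np.degrees(f.x[2]),np.abs(f.fun).mean(), np.abs(f.fun).max())
p2=viewer.grab_frame("scene")
for nm,q,x,y,w,h in(("topc",p,170,190,100,110),("scenec",p2,340,100,100,130)):
    save({"img":cv2.resize(q["img"][y:y+h,x:x+w],None,fx=4.5,fy=4.5,interpolation=cv2.INTER_CUBIC)},nm)
a=cv2.imread('pics/topc.png'); b=cv2.imread('pics/scenec.png')
h=max(a.shape[0],b.shape[0]); im=np.zeros((h,800,3),np.uint8)
a=a[:, :400]; im[:a.shape[0],:a.shape[1]]=a; im[:b.shape[0],400:800]=b[:,:400]; cv2.imwrite('pics/crop1.png',im)
E
```

```text
2592 ((530.8598022460938, -70.49903869628906), (197.26138305664062, 317.5209045410156), 3.207787036895752)
[530.93136116 -70.41119187] -86.75082218999701 4.306319683543896 9.765767396947794
```

View pics/crop1.png

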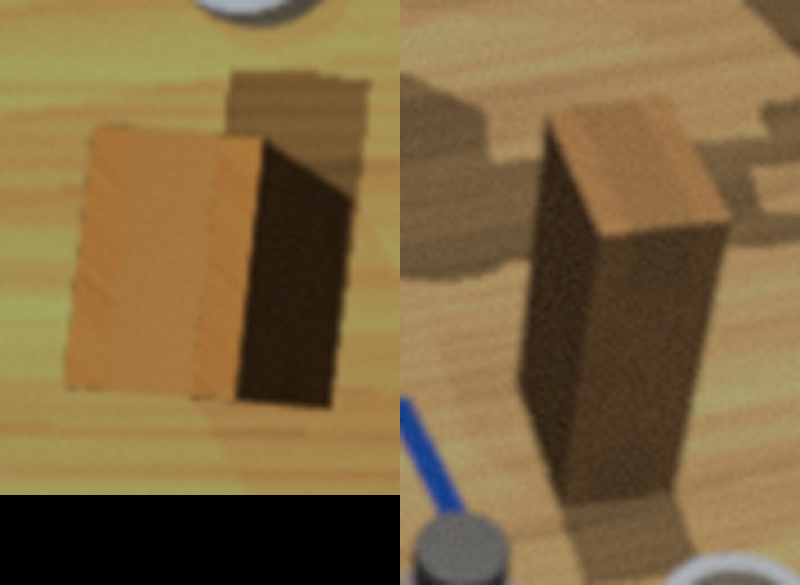

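The enlarged crops show the carton's top corners and foot corners clearly in both views. I'll fit the carton pose to them.

Run:
```python
from h import *
K=[[40,60,240],[40,-60,240],[-40,60,240],[-40,-60,240],[40,60,0],[40,-60,0],[-40,60,0]]
T=[(263,138),(238,400),(98,124),(67,388),(350,200),(330,408)]
S=[(200,235),(148,117),(328,222),(260,97),(167,503),(120,383),(272,492)]
pt,ps=viewer.grab_frame("top"),viewer.grab_frame("scene")
T=[((u+.5)/4.5-.5+170,(v+.5)/4.5-.5+190) for u,v in T]; S=[((u+.5)/4.5-.5+340,(v+.5)/4.5-.5+100) for u,v in S]
def W(q,k): return R.from_euler('z',q[2]).apply(k)+[q[0],q[1],0]
def res(q,w=(1,1)): return np.concatenate([w[0]*(proj(pt,W(q,k))-t) for k,t in zip(K,T)]+[w[1]*(proj(ps,W(q,k))-t) for k,t in zip(K,S)])
for w in((1,1),(1,0),(0,1)):
    f=least_squares(res,[497,190,np.radians(-88)],args=(w,)); print(w,f.x[:2],np.degrees(f.x[2]),np.round(np.abs(f.fun).mean(),2),np.abs(f.fun).max())
    b=R.from_euler('z',-f.x[2]).as_matrix()
    B=np.array([530.9,-70.4]); th=np.radians(-86.75); M=np.array([[np.cos(th),np.sin(th)],[-np.sin(th),np.cos(th)]])
    print(' carton in bay',M@(f.x[:2]-B),np.degrees(f.x[2])+86.75)
```

```text
(1, 1) [492.73178885 194.19855317] -94.6019896950911 0.66 1.5889177890908286
 carton in bay [-266.33685381  -23.10599453] -7.851989695091106
(1, 0) [492.66431891 194.28999175] -94.59084478708478 0.25 1.0566637066246187
 carton in bay [-266.43197039  -23.16817205] -7.840844787084777
(0, 1) [492.99958241 193.97980952] -94.59596000738972 0.41 1.551916932141694
 carton in bay [-266.10328002  -22.85103286] -7.845960007389721
```

Run:
```python
from h import *
p=viewer.grab_frame("wrist"); s=sensors.state(); Rt=R.from_euler('xyz',s["ee_rot"],degrees=True)
print(Rt.inv().apply(np.array(p["position"])-s["ee_pos"]), Rt.inv().apply(att(p)[:,2]))
ps=viewer.grab_frame("scene")
for uv in((480,128),(530,95),(420,75),(450,103)): print(uv,atz(ps,uv,0)[:2],atz(ps,uv,80)[:2])
print(s["time_s"])
```

```text
[  86.03377193    0.61631933 -157.11561775] [-2.98982929e-01 -4.79570450e-04  9.54258339e-01]
(480, 128) [261.78225809 677.16712858] [349.22809507 600.40490499]
(530, 95) [ 114.8396075  1005.80719756] [214.78999287 901.07831057]
(420, 75) [-143.10395612  619.6318101 ] [-21.2030495  547.76573593]
(450, 103) [ 84.73270269 644.91924127] [187.2451301  570.90125338]
1.35
```

{"api": "step_arm", "payload": {
  "plan": [-3.2,-1.1,0,0,0,0,-3.2,-1.1,0,0,0,0,-3.2,-1.1,0,0,0,0,-3.2,-1.1,0,0,0,0,-3.2,-1.1,0,0,0,0],
  "hand": 9.1
}}

```text
time_s: 1.82
ee_pos: [283.2, 464.2, 228.1]
ee_rot: [180.0, 0.0, 165.9]
force: [0.6, 0.8, 0.7]
gripper_width: 91.0
gripper_force: 0.0
```

{"api": "step_arm", "payload": {
  "plan": [-3.2,-1.1,0,0,0,0,-3.2,-1.1,0,0,0,0,-3.2,-1.1,0,0,0,0,-3.2,-1.1,0,0,0,0,-3.2,-1.1,0,0,0,0]
}}

```text
time_s: 2.23
ee_pos: [425.2, 371.6, 228.1]
ee_rot: [180.0, 0.0, 165.9]
force: [0.2, 0.1, 0.4]
gripper_width: 91.2
gripper_force: 0.0
```

{"api": "step_arm", "payload": {
  "plan": [-3.2,-1.1,0,0,0,0,-3.2,-1.1,0,0,0,0,0,0,0,0,0,0.12,0,0,0,0,0,0.12,0,0,0,0,0,0.12]
}}

```text
time_s: 2.65
ee_pos: [481.3, 335.1, 227.7]
ee_rot: [-180.0, -0.0, 144.8]
force: [-0.9, -0.2, -0.6]
gripper_width: 90.7
gripper_force: 0.0
```

{"api": "step_arm", "payload": {
  "plan": [0,0,0,0,0,0.12,0,0,0,0,0,0.12,0,0,0,0,0,0.12,0,0,0,0,0,0.12,0,0,0,0,0,0.12]
}}

```text
time_s: 3.07
ee_pos: [480.6, 335.8, 227.9]
ee_rot: [-180.0, -0.0, 110.5]
force: [-0.3, -0.4, -0.0]
gripper_width: 90.8
gripper_force: 0.0
```

{"api": "step_arm", "payload": {
  "plan": [0,0,0,0,0,0.103,0,0,0,0,0,0.102,0,0,0,0,0,0.102,0,0,0,0,-0.12,0,0,0,0,0,-0.12,0]
}}

```text
time_s: 3.48
ee_pos: [481.4, 334.2, 229.6]
ee_rot: [179.8, 14.0, 93.0]
force: [0.0, 0.3, 0.5]
gripper_width: 91.2
gripper_force: 0.0
```

{"api": "step_arm", "payload": {
  "plan": [0,0,0,0,-0.12,0,0,0,0,0,-0.12,0,0,0,0,0,-0.12,0,0,0,0,0,-0.12,0,0,0,0,0,0,0]
}}

```text
time_s: 3.9
ee_pos: [479.4, 338.5, 223.2]
ee_rot: [-179.6, 41.6, 93.8]
force: [0.3, -0.2, -1.1]
gripper_width: 91.1
gripper_force: 0.0
```

```bash
cat >> h.py <<'E'
B=np.array([530.9,-70.4,0]); RB=R.from_euler('z',-86.75,degrees=True)
def inbay(X): return RB.inv().apply(np.array(X)-B)
def tool():
    s=sensors.state(); Rt=R.from_euler('xyz',s["ee_rot"],degrees=True); p=np.array(s["ee_pos"])
    print("t",round(s["time_s"],2),"tcp bay",inbay(p).round(1),"tip bay",inbay(p+Rt.apply([0,0,14])).round(1),"toolaxes in bay x,y,z",(RB.inv()*Rt).as_matrix().T.round(3).tolist(),"q",np.round(s["qpos"],0),"F bay",RB.inv().apply(s["force"]).round(1))
    return s,Rt
def shift(d): # bay-frame shift mm -> tool cm
    s,Rt=tool(); return (Rt.inv().apply(RB.apply(d))/10).round(2)
E
python3 -c "
from h import *
print(shift([100,0,0]),shift([0,100,0]),shift([0,0,100]))"
```

```text
t 3.9 tcp bay [-411.2  -28.3  223.2] tip bay [-401.9  -28.3  212.8] toolaxes in bay x,y,z [[-0.748, -0.007, -0.664], [-0.004, 1.0, -0.006], [0.664, -0.001, -0.748]] q [ 49.  35.  75. -28. 102.  47.] F bay [ 0.3  0.3 -1.1]
t 3.9 tcp bay [-411.2  -28.3  223.2] tip bay [-401.9  -28.3  212.8] toolaxes in bay x,y,z [[-0.748, -0.007, -0.664], [-0.004, 1.0, -0.006], [0.664, -0.001, -0.748]] q [ 49.  35.  75. -28. 102.  47.] F bay [ 0.3  0.3 -1.1]
t 3.9 tcp bay [-411.2  -28.3  223.2] tip bay [-401.9  -28.3  212.8] toolaxes in bay x,y,z [[-0.748, -0.007, -0.664], [-0.004, 1.0, -0.006], [0.664, -0.001, -0.748]] q [ 49.  35.  75. -28. 102.  47.] F bay [ 0.3  0.3 -1.1]
[-7.48 -0.04  6.64] [-0.07 10.   -0.01] [-6.64 -0.06 -7.48]
```

{"api": "step_arm", "payload": {
  "plan": [2.52,0.2,2.84,0,0,0,2.52,0.2,2.84,0,0,0,2.52,0.2,2.84,0,0,0,2.52,0.2,2.84,0,0,0,2.52,0.2,2.84,0,0,0]
}}

```text
time_s: 4.32
ee_pos: [490.9, 337.2, 37.4]
ee_rot: [179.9, 41.0, 93.1]
force: [0.9, 1.3, -0.6]
gripper_width: 90.8
gripper_force: 0.0
```

{"api": "step_arm", "payload": {
  "plan": [-0.75,0,0.66,0,0,0,-0.75,0,0.66,0,0,0,-0.75,0,0.66,0,0,0,-0.75,0,0.66,0,0,0,0,0,0,0,0,0]
}}

```text
time_s: 4.73
ee_pos: [493.5, 295.7, 41.1]
ee_rot: [179.8, 41.1, 93.0]
force: [0.2, -0.2, 1.1]
gripper_width: 91.0
gripper_force: 0.0
```

```bash
python3 -c "
from h import *
tool(); save(viewer.grab_frame('scene'),'s2')"
```

```text
t 4.73 tcp bay [-367.6  -16.5   41.1] tip bay [-358.4  -16.5   30.5] toolaxes in bay x,y,z [[-0.753, 0.003, -0.658], [0.002, 1.0, 0.003], [0.658, 0.001, -0.753]] q [ 46.  43.  88. -30.  81.  56.] F bay [0.2 0.2 1.1]
```

View pics/s2.png

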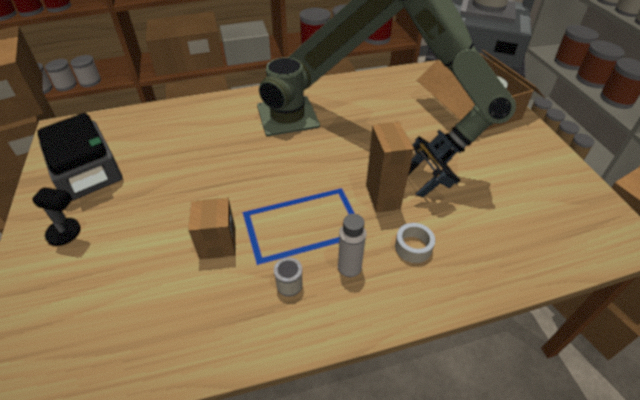

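The arm is leaning behind the carton near (435,180), and the carton has not moved. The tips are a bit high, so I'll lower them and approach slowly.

{"api": "step_arm", "payload": {
  "plan": [0.4,0,0.45,0,0,0,0.4,0,0.45,0,0,0,-0.6,0,0.53,0,0,0,-0.6,0,0.53,0,0,0,-0.45,0,0.4,0,0,0]
}}

```text
time_s: 5.2
ee_pos: [493.8, 274.6, 25.7]
ee_rot: [-179.9, 41.3, 93.3]
force: [-1.4, -0.7, 0.9]
gripper_width: 91.2
gripper_force: 0.0
```

{"api": "step_arm", "payload": {
  "plan": [-0.38,0,0.33,0,0,0,-0.38,0,0.33,0,0,0,-0.38,0,0.33,0,0,0,-0.38,0,0.33,0,0,0,0,0,0,0,0,0]
}}

```text
time_s: 5.62
ee_pos: [495.1, 254.6, 26.2]
ee_rot: [-180.0, 41.3, 93.2]
force: [0.5, -0.0, 0.2]
gripper_width: 91.0
gripper_force: 0.2
```

```bash
python3 -c "
from h import *
tool()"
```

```text
t 5.62 tcp bay [-326.5  -17.3   26.2] tip bay [-317.3  -17.3   15.7] toolaxes in bay x,y,z [[-0.752, 0.0, -0.66], [0.0, 1.0, -0.0], [0.66, -0.0, -0.752]] q [ 43.  42.  93. -31.  76.  56.] F bay [0.1 0.5 0.2]
```

{"api": "step_arm", "payload": {
  "plan": [-0.7,0,-0.05,0,0,0,-0.38,0,0.33,0,0,0,-0.38,0,0.33,0,0,0,-0.38,0,0.33,0,0,0,-0.38,0,0.33,0,0,0]
}}

```text
time_s: 6.03
ee_pos: [497.0, 230.5, 31.4]
ee_rot: [179.9, 41.2, 93.2]
force: [-1.0, 2.7, 1.5]
gripper_width: 90.9
gripper_force: 1.9
```

{"api": "step_arm", "payload": {
  "plan": [-0.38,0,0.33,0,0,0,-0.38,0,0.33,0,0,0,-0.38,0,0.33,0,0,0,-0.38,0,0.33,0,0,0,0,0,0,0,0,0]
}}

```text
time_s: 6.45
ee_pos: [497.6, 209.0, 31.3]
ee_rot: [-179.9, 41.3, 93.3]
force: [1.0, 0.5, 0.7]
gripper_width: 91.1
gripper_force: 0.4
```

```bash
cat >> h.py <<'E'
K=np.array([[40,60,240],[40,-60,240],[40,60,0],[40,-60,0]],float); N=['top_left','top_right','foot_left','foot_right']
def carton(q0,names=('top','scene'),tag=None):
    obs=[]
    for c in names:
        p=viewer.grab_frame(c)
        if tag: save(p,c+tag)
        for n,k in zip(N,K):
            d=viewer.pinpoint(n,p)
            if d: obs.append((p,k,np.array(d[0]["location"]),d[0]["score"],c+n))
    def W(q,k): return RB.apply(R.from_euler('z',q[2],degrees=True).apply(k)+[q[0],q[1],0])+B
    f=least_squares(lambda q:np.concatenate([proj(p,W(q,k))-u for p,k,u,_,_ in obs]),q0,loss='soft_l1',f_scale=1.5)
    print('carton in bay x y yaw',f.x.round(1),'foot x',np.round([f.x[0]+R.from_euler('z',f.x[2],degrees=True).apply(k)[0] for k in K[2:]],1))
    print([(n,round(s,2),np.hypot(*f.fun.reshape(-1,2)[i]).round(1)) for i,(_,_,_,s,n) in enumerate(obs)])
    return f.x
E
python3 -c "
from h import *
tool(); carton([-250,-23,-3])"
```

```text
t 6.45 tcp bay [-280.8  -17.4   31.3] tip bay [-271.6  -17.4   20.8] toolaxes in bay x,y,z [[-0.751, -0.0, -0.66], [0.0, 1.0, -0.001], [0.66, -0.001, -0.751]] q [ 40.  40.  98. -33.  74.  55.] F bay [-0.5  1.   0.7]
carton in bay x y yaw [-219.2  -22.1    0.5] foot x [-179.7 -178.7]
[('toptop_left', 0.56, np.float64(1.9)), ('toptop_right', 0.77, np.float64(2.8)), ('topfoot_left', 0.67, np.float64(1.3)), ('topfoot_right', 0.48, np.float64(44.3)), ('scenetop_left', 0.95, np.float64(0.2)), ('scenetop_right', 0.62, np.float64(2.0)), ('scenefoot_left', 0.58, np.float64(2.7)), ('scenefoot_right', 0.87, np.float64(0.2))]
```

The carton is now square, with its foot edge at about x = -179. I'll push on with a slight drift towards +y to centre it.

{"api": "step_arm", "payload": {
  "plan": [-0.38,0.13,0.33,0,0,0,-0.38,0.13,0.33,0,0,0,-0.38,0.13,0.33,0,0,0,-0.38,0.13,0.33,0,0,0,-0.38,0.13,0.33,0,0,0]
}}

```text
time_s: 7.37
ee_pos: [505.8, 185.1, 31.2]
ee_rot: [-180.0, 41.2, 93.2]
force: [-0.3, 2.2, -0.8]
gripper_width: 90.6
gripper_force: 1.1
```

{"api": "step_arm", "payload": {
  "plan": [-0.38,0.13,0.33,0,0,0,-0.38,0.13,0.33,0,0,0,-0.38,0.13,0.33,0,0,0,-0.38,0.13,0.33,0,0,0,0,0,0,0,0,0]
}}

```text
time_s: 7.78
ee_pos: [512.2, 164.5, 31.7]
ee_rot: [-180.0, 41.3, 93.2]
force: [-0.2, 1.2, -0.3]
gripper_width: 91.1
gripper_force: 0.2
```

```bash
python3 -c "
from h import *
tool(); carton([-172,-15,0],tag='3'); a=cv2.imread('pics/top3.png')[150:310,180:420]; cv2.imwrite('pics/top3c.png',cv2.resize(a,None,fx=3.3,fy=3.3,interpolation=cv2.INTER_CUBIC))"
```

```text
t 7.78 tcp bay [-235.6   -5.3   31.7] tip bay [-226.4   -5.3   21.2] toolaxes in bay x,y,z [[-0.751, 0.0, -0.66], [0.0, 1.0, -0.0], [0.66, -0.0, -0.751]] q [ 36.  39. 100. -36.  71.  54.] F bay [-1.2 -0.1 -0.3]
carton in bay x y yaw [-168.3  -10.2   -2.8] foot x [-125.3 -131.3]
[('toptop_right', 0.74, np.float64(1.7)), ('topfoot_left', 0.95, np.float64(2.7)), ('topfoot_right', 0.86, np.float64(0.4)), ('scenetop_left', 0.88, np.float64(2.0)), ('scenetop_right', 0.91, np.float64(3.0)), ('scenefoot_left', 0.74, np.float64(1.7)), ('scenefoot_right', 0.69, np.float64(3.3))]
```

View pics/top3c.png

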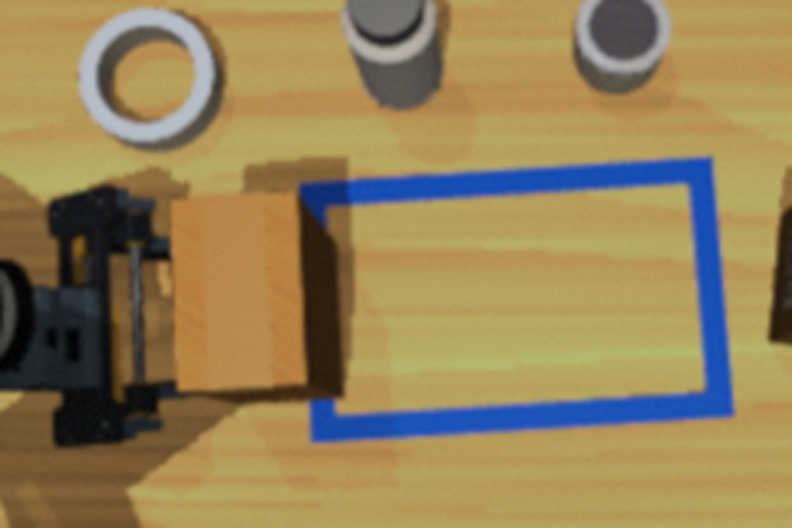

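The top view shows the carton's foot edge just inside the near strip's inner edge (crop x about 335–343 against about 325–335). It is nearly square and close to centred in the bay. I'll push straight for the last 10 mm to reseat it on both fingers.

{"api": "step_arm", "payload": {
  "plan": [-0.3,0,0.26,0,0,0,-0.3,0,0.26,0,0,0,-0.3,0,0.26,0,0,0,0,0,0,0,0,0]
}}

```text
time_s: 8.62
ee_pos: [512.7, 153.3, 31.5]
ee_rot: [-180.0, 41.3, 93.3]
force: [0.1, 2.2, 0.7]
gripper_width: 90.8
gripper_force: 0.5
```

```bash
python3 -c "
from h import *
tool(); carton([-165,-10,0],tag='4')
a=cv2.imread('pics/top4.png')[190:290,210:300]; b=cv2.imread('pics/scene4.png')[105:235,300:390]
im=np.zeros((585,800,3),np.uint8)
for i,c in enumerate((a,b)):
    c=cv2.resize(c,None,fx=4.4,fy=4.4,interpolation=cv2.INTER_CUBIC); im[:c.shape[0],400*i:400*i+396]=c
cv2.imwrite('pics/crop4.png',im)"
```

```text
t 8.62 tcp bay [-224.4   -5.5   31.5] tip bay [-215.1   -5.5   21. ] toolaxes in bay x,y,z [[-0.752, -0.0, -0.659], [0.0, 1.0, -0.0], [0.659, -0.0, -0.752]] q [ 35.  38. 101. -37.  70.  54.] F bay [-2.2  0.3  0.7]
carton in bay x y yaw [-161.4   -7.7   -0.6] foot x [-120.8 -122. ]
[('toptop_left', 0.55, np.float64(2.9)), ('toptop_right', 0.85, np.float64(2.8)), ('topfoot_left', 0.88, np.float64(3.9)), ('topfoot_right', 0.8, np.float64(0.8)), ('scenetop_right', 0.69, np.float64(3.2)), ('scenefoot_left', 0.93, np.float64(4.1)), ('scenefoot_right', 0.68, np.float64(0.3))]
```

View pics/crop4.png

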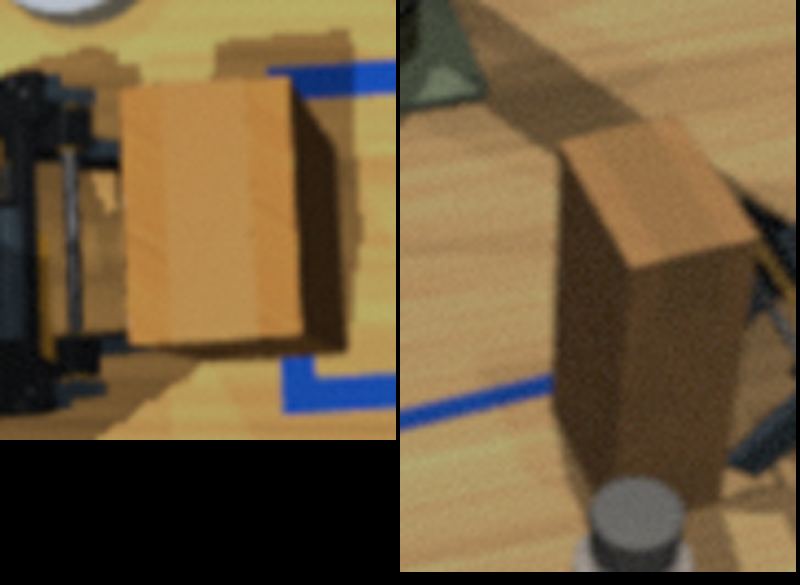

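The crop shows the foot edge about 8 px (19 mm) past the inner strip edge, square and still upright. I'll check this with a corner fit, then back off.

Run:
```python
from h import *
K=[[40,60,240],[40,-60,240],[-40,60,240],[-40,-60,240],[40,-60,0]]
T=[(290,80),(302,334),(121,88),(128,345),(347,352)]; S=[(232,268),(160,150),(355,240),(275,118),(153,410)]
pt,ps=viewer.grab_frame("top"),viewer.grab_frame("scene")
T=[((u+.5)/4.4-.5+210,(v+.5)/4.4-.5+190) for u,v in T]; S=[((u+.5)/4.4-.5+300,(v+.5)/4.4-.5+105) for u,v in S]
W=lambda q,k: RB.apply(R.from_euler('z',q[2],degrees=True).apply(k)+[q[0],q[1],0])+B
f=least_squares(lambda q:np.concatenate([proj(pt,W(q,k))-t for k,t in zip(K,T)]+[proj(ps,W(q,k))-t for k,t in zip(K,S)]),[-162,-10,0])
print(f.x,np.abs(f.fun).max(),sensors.state()["time_s"])
```

```text
[-1.60441329e+02 -7.77451105e+00 -1.00541148e-01] 2.029627543505285 9.2167
```

The fit gives the carton at (-160, -8) mm, yaw -0.1°, foot edge at -120 mm. Backing off and rising for the high push.

{"api": "step_arm", "payload": {
  "plan": [1.5,0,-1.32,0,0,0,1.5,0,-1.32,0,0,0,0,0,0,0,0,0,-2.15,0,-2.46,0,0,0,-2.15,0,-2.46,0,0,0]
}}

```text
time_s: 9.63
ee_pos: [509.3, 193.1, 96.2]
ee_rot: [-179.6, 41.5, 93.5]
force: [0.5, -0.1, -0.2]
gripper_width: 91.2
gripper_force: 0.0
```

{"api": "step_arm", "payload": {
  "plan": [-2.15,0,-2.46,0,0,0,-2.15,0,-2.46,0,0,0,-2.15,0,-2.46,0,0,0,0,0,0,0,0,0,0,0,0,0,0,0]
}}

```text
time_s: 10.05
ee_pos: [510.8, 194.1, 196.6]
ee_rot: [179.7, 41.1, 93.1]
force: [0.6, 0.7, -0.3]
gripper_width: 90.9
gripper_force: 0.0
```

```bash
python3 -c "
from h import *
print(shift([100,0,0])); carton([-160,-8,0])"
```

```text
t 10.05 tcp bay [-265.2   -5.   196.6] tip bay [-256.    -5.   186.1] toolaxes in bay x,y,z [[-0.753, 0.002, -0.658], [0.0, 1.0, 0.004], [0.658, 0.003, -0.753]] q [ 38.  29.  89. -33.  88.  44.] F bay [-0.7  0.6 -0.3]
[-7.53  0.    6.58]
carton in bay x y yaw [-158.3  -13.5    1.1] foot x [-119.5 -117.1]
[('toptop_left', 0.63, np.float64(3.0)), ('toptop_right', 0.98, np.float64(0.9)), ('topfoot_left', 0.8, np.float64(0.2)), ('topfoot_right', 0.55, np.float64(2.0)), ('scenetop_left', 0.88, np.float64(0.6)), ('scenetop_right', 0.8, np.float64(3.0)), ('scenefoot_left', 0.78, np.float64(3.6)), ('scenefoot_right', 0.65, np.float64(3.4))]
```

{"api": "step_arm", "payload": {
  "plan": [-0.68,0,0.59,0,0,0,-0.68,0,0.59,0,0,0,-0.68,0,0.59,0,0,0,-0.68,0,0.59,0,0,0,-0.38,0,0.33,0,0,0]
}}

```text
time_s: 10.97
ee_pos: [512.6, 151.6, 195.4]
ee_rot: [180.0, 41.3, 93.2]
force: [0.2, 1.4, 1.5]
gripper_width: 91.0
gripper_force: 0.6
```

{"api": "step_arm", "payload": {
  "plan": [-0.38,0,0.33,0,0,0,-0.38,0,0.33,0,0,0,-0.38,0,0.33,0,0,0,-0.38,0,0.33,0,0,0,-0.38,0,0.33,0,0,0]
}}

```text
time_s: 11.38
ee_pos: [514.2, 127.7, 195.3]
ee_rot: [180.0, 41.2, 93.3]
force: [0.0, 0.6, 0.8]
gripper_width: 91.0
gripper_force: 0.5
```

```bash
python3 -c "
from h import *
tool(); save(viewer.grab_frame('scene'),'s5'); a=cv2.imread('pics/s5.png')[80:280,230:480]; cv2.imwrite('pics/s5c.png',cv2.resize(a,None,fx=3,fy=3))"
```

```text
t 11.38 tcp bay [-198.7   -5.4  195.3] tip bay [-189.5   -5.4  184.8] toolaxes in bay x,y,z [[-0.752, -0.0, -0.659], [-0.0, 1.0, 0.0], [0.659, 0.0, -0.752]] q [ 33.  26.  95. -35.  84.  41.] F bay [-0.6  0.1  0.8]
```

View pics/s5c.png

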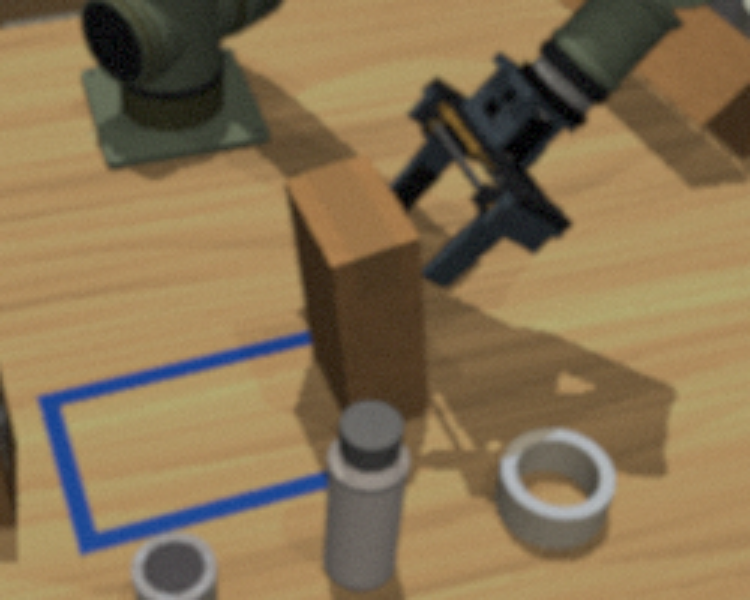

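The carton (top face at about (355,210) in the crop) is leaning a few degrees toward the bay, straight, with both fingers on its label side. I'll push on.

{"api": "step_arm", "payload": {
  "plan": [-0.38,0,0.33,0,0,0,-0.38,0,0.33,0,0,0,-0.38,0,0.33,0,0,0,-0.38,0,0.33,0,0,0,-0.38,0,0.33,0,0,0]
}}

```text
time_s: 11.85
ee_pos: [515.6, 102.3, 195.3]
ee_rot: [-180.0, 41.3, 93.3]
force: [-0.1, 0.8, -0.1]
gripper_width: 91.0
gripper_force: 0.1
```

{"api": "step_arm", "payload": {
  "plan": [-0.38,0,0.33,0,0,0,-0.38,0,0.33,0,0,0,-0.38,0,0.33,0,0,0,-0.38,0,0.33,0,0,0,-0.38,0,0.33,0,0,0]
}}

```text
time_s: 12.27
ee_pos: [517.0, 77.2, 195.5]
ee_rot: [-180.0, 41.2, 93.3]
force: [0.8, -0.2, 0.0]
gripper_width: 90.8
gripper_force: 0.0
```

{"api": "step_arm", "payload": {
  "plan": [0,0,0,0,0,0,0,0,0,0,0,0,0,0,0,0,0,0,0,0,0,0,0,0]
}}

```text
time_s: 12.6
ee_pos: [517.1, 78.0, 195.5]
ee_rot: [180.0, 41.2, 93.3]
force: [-0.9, -0.1, -0.0]
gripper_width: 90.6
gripper_force: 0.0
```

```bash
python3 -c "
from h import *
tool(); save(viewer.grab_frame('scene'),'s6'); save(viewer.grab_frame('top'),'t6'); a=cv2.imread('pics/s6.png')[80:280,230:430];b=cv2.imread('pics/t6.png')[130:330,220:420]; cv2.imwrite('pics/c6.png',cv2.resize(np.hstack([a,b]),None,fx=2,fy=2))"
```

```text
t 12.6 tcp bay [-149.    -5.3  195.5] tip bay [-139.7   -5.3  184.9] toolaxes in bay x,y,z [[-0.752, -0.0, -0.659], [-0.001, 1.0, 0.0], [0.659, 0.0, -0.752]] q [ 29.  24.  98. -37.  81.  39.] F bay [-0.  -0.9 -0. ]
```

View pics/c6.png

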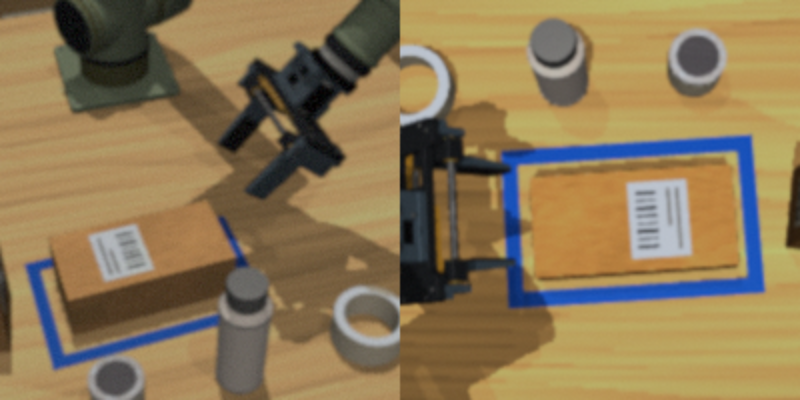

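The carton lies flat and label up. It is square and well inside the tape (right half of the picture: carton at about x 530–738, y 160–278, inside the tape outline 500–763, 135–307). I'll back away and hand in.

{"api": "step_arm", "payload": {
  "plan": [1.0,0,-1.5,0,0,0,1.0,0,-1.5,0,0,0,1.0,0,-1.5,0,0,0,0,0,0,0,0,0,0,0,0,0,0,0]
}}

```text
time_s: 13.12
ee_pos: [514.2, 130.5, 209.5]
ee_rot: [180.0, 41.3, 93.3]
force: [0.4, -0.6, -0.7]
gripper_width: 91.5
gripper_force: 0.0
```

```bash
python3 -c "
from h import *
tool(); print(env.job_done())"
```

```text
t 13.12 tcp bay [-201.6   -5.2  209.5] tip bay [-192.3   -5.2  199. ] toolaxes in bay x,y,z [[-0.752, -0.001, -0.659], [-0.002, 1.0, 0.0], [0.659, 0.001, -0.752]] q [ 33.  25.  93. -35.  86.  40.] F bay [ 0.6  0.3 -0.7]
the job is handed in; nothing more can be done
None
```

The roller carton slid upright and square into place, toppled in one fall and lies flat, label up, inside the tape; the other stock was not touched, and the job was handed in at about 13 s.

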